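# Turn a bent bracket in the gauge nest and draw the sprung gauge to its mark

## Robot

A 6-joint arm with a two-finger parallel gripper is mounted at the origin on the work surface. World frame = base frame: x ahead of the robot, y to its left, z up, the work surface at z = 0. Lengths are in m, angles in rad, forces in N, time in s.
With the tool pointing down it reaches from about 0.275 to 0.725 m from the base axis. Payload 5.6 kg.
Tool frame: the origin (TCP) lies on the centre line of the jaws, within the pads' length; the fingertips stand 11 mm ahead of it and the grasp point (between the pads) lies 8 mm behind it; z points along the fingers, y is the line along which they close (so a half turn about z gives the same grasp; the last joint's range is limited). The gripper opens to 85 mm and grips with 20 to 120 N. Pads are 22 mm wide; open, the fingers measure 114 mm over their backs; the gripper's body (76 mm by 85 mm) begins 54 mm behind the grasp point. The pads swing forward as they close: fully open they stand 13 mm farther back than shut.
Start: joints at [1.511, 0.255, 0.108, 0, -1.424, -0.285], TCP at [0.186, 0.518, 0.242] pointing down, gripper open.
Joint ranges: [-2.95, 2.95], [-1.21, 1.97], [-1.09, 1.5], [-2.87, 1.71], [-2.94, -0.07], [-3.05, 3.05]. Speed limits (rad/s): [2.57, 2.57, 3.14, 3.14, 3.14, 3.14].

## Interface

Orientations are given as a rotation vector (axis times angle).
In Python, from plant import sensors, optics, job, finder gives the robot as it stands.
- The arm moves only by the tool drive_tool, never from a script. Its argument "moves" is a list of rows, each an object of numbers: "tx", "ty", "tz": the shift along the tool's x, y, z in mm; "ax", "ay", "az": the turn, a rotation vector about the tool's x, y, z in degrees. In form: [{"tx": .., "ty": .., "tz": .., "ax": .., "ay": .., "az": ..}, ...]. A call has 1 to 8 rows; each row is the pose to reach, as a shift and turn from the pose commanded when the call began, along the tool's axes at that moment; what a row does not reach only later rows make up. A row lasts 1/8 s, in which the tool goes at most 62.5 mm and 10.7 degrees, less where a joint would pass 70% of its speed; a pose out of reach is approached as far as the arm can. A call with a gripper value outside its range is refused whole. "grip" is the finger opening in mm, from 0 to 85.4, set as the call begins (left out, the last holds). The fingers move at their own pace and stop on an object; "grip_force" is the grip in N (left out, the last holds). Time passes only in rows, so rows that repeat a pose let the fingers close. It gives the time, the measured TCP pose, the force, the opening and the grip force at its end, in the units of the state.
- sensors.read_state(): the state, without advancing time (a new reading comes with each control period).
- optics.snapshot(name): name is "scene" or "top"; returns (picture, depth): 480x640x3 uint8, red, green, blue; 480x640 float32, m along the optical axis (not along the pixel's ray), 0 where there is no reading.
- optics.get_calibration(name): a dict with "intrinsics" (3x3 intrinsics, pixels), "distortion" ([k1, k2, p1, p2, k3] as OpenCV has them; the pictures are not rectified), "extrinsics" (4x4, takes a point from world to camera coordinates). Camera axes: x right, y down, z forward; pixel columns grow to the right and rows downward; lengths in m; the calibration is good to about 2 mm. A picture is of the moment at which its call begins. get_calibration takes no time and is no camera call.
- job.sign_off(): hands the job in; it is judged then, once.
Trained networks look in the newest picture that a camera, given by its name, has taken for a name from the list of things; names that differ only in an ending like _2 or _b are one class to them, and where a whole thing is asked for, a point or a joint stands for the part that bears it (a point fixed in the world has none). Each returns a list of dicts, best first, with "p" (0 to 1); they miss things now and then, are a little off and sometimes report something else, mostly with a low value. They report only what shows in the picture. A call takes as long as a camera call. They do not tell look-alikes from the thing itself.
- finder.masks_of(camera, thing): "mask" (480x640 bool, what is visible of it) and "rect" ([left, top, width, height] in pixels, round what is visible of it).
- finder.landmark_of(camera, thing): "xy" ([column, row] in pixels: a listed point, or the origin of a listed thing).
The state is a dict: "time": time; "joints": joint angles; "joint_velocities": joint speeds; "joint_torque": joint torques, N m; "position": TCP position; "tool_rot": TCP orientation; "contact_force": force on the tool from outside, world axes, zero at the start; "moment": the same for the moment, N m; "gripper_width": opening from 0.0 (shut) to 1.0 (fully open); "grip_force": force on a finger pad.
Only numpy, scipy, OpenCV 4.12 (cv2) and the standard library are available. Lean on these libraries where they do the work, as an engineer would, in place of code of your own. Each camera call takes 0.05 s, during which the arm holds its last target. There are 200 camera calls.

## Task

The bent steel bracket was left in the nest of the checking fixture after its flange check, with one flange towards the gauge tongue: turn it a quarter turn about the vertical so that its open channel faces the tongue, seat it fully in the nest again and let go of it. Then take the black handle of the spring-return gauge slide and pull it straight out, drawing the tongue into the channel, until the yellow pointer stands over the red mark on the rail, and finish while still holding the handle there with the fingers against its spring. Leave the blue bin, the carton and the caliper where they are.

Things in the scene. Friction and masses are not known exactly. Their poses are not given: they have to be found in the camera images.
- fixture: Checking fixture, fixed: aluminium base 300 x 186 x 14 mm; origin on the bench below the nest centre; x runs from the handle towards the gauge tongue, z up. A black block 78 mm square carries the nest: a pocket 49 mm square between four steel lips 10 mm high, upright for 4 mm, then flaring out about 4 mm as a lead-in. Rods and blue blocks beside it reach 46 mm above the bench.
- nest (a point): Centre of the nest floor, 45 mm above the bench; axes as the fixture's: the slide is pulled out along -x.
- bracket_center (a point): Centre (half-way up) of the loose bent bracket: bare steel U channel, opening up, footprint 46 x 46 mm, 45 mm high, wall 5 mm, about 0.23 kg. The channel (36 mm clear, open at both ends) runs along x; the flanges are its +y and -y sides. A half turn changes nothing. It starts in the nest with its x across the nest's x. Seated, its centre is 22.5 mm above the nest floor.
- slide: Spring-return gauge slide; origin at the middle of its black handle bar (16 mm diameter, 90 mm long, along y, 92 mm above the bench, on steel posts at y = -36 and +36 mm; free below down to 45 mm). At rest it is 95 mm from the nest centre along the nest's -x. It slides only along that x: out along -x, stop at 92 mm. It pulls back 5.5 N at rest, 1.1 N more per 10 mm, and returns when let go.
- tongue_tip (a point): Nose tip of the gauge tongue on the slide's far end, moving with the slide: a steel bar 28 mm wide, 14 mm high, underside 59 mm above the bench. At rest the tip is 58 mm beyond the nest centre along the nest's +x, 35 mm clear of the bracket. It enters the channel as the slide is pulled; it strikes a flange after 35 mm if the bracket stands crosswise.
- pointer (a point): Underside of the yellow pointer, 6 mm wide, on the slide's far crosshead at its +y end; it moves with the slide, just above the index rail. At rest it is at +134 mm along the nest's x.
- red_mark (a point): Top middle of the red mark, a saddle 10 mm wide along x, fixed on the index rail at the fixture's +y side, 42 mm above the bench; 58 to 78 mm nearer the handle than the pointer at rest. The pointer stands over it when the two differ by less than 5 mm along the nest's x. The thin white line on the rail belongs to the flange check, not to this one.
- bin: Bystander: blue plastic bin, 160 x 100 x 65 mm, holding more brackets; origin under its middle.
- carton: Bystander: small cardboard carton with white tape, 100 x 75 x 55 mm; origin under its middle.
- caliper: Bystander: steel caliper with black display, lying flat, 190 x 68 x 13 mm; origin under the middle of its beam, beam along its x.
There are look-alikes about, which are no part of the job. What is meant by the part that bears bracket_center is not brown or orange, and is the larger of those in its own colour.

How it is judged:
On the way, in this order (a step that is already met when the one before it is completed fails the run):
1. the bracket, turned a quarter turn, sits fully in the nest with its channel along the pull direction, let go (horizontal distance between bracket_center and nest below 0.004 m and z of bracket_center in the frame of nest between 0.0195 and 0.0255 m and angle between the x axis of bracket_center and the x axis of nest, either way round below 0.1 rad and angle between bracket_center's own z axis and vertical below 0.08 rad and contact force between the fingers and bracket below 0.3 N), for 0.2 s.
2. the handle has been pulled until the yellow pointer stands over the red mark (x of pointer in the frame of red_mark between -0.005 and 0.005 m and contact force between the fingers and slide above 3 N), for 0.3 s.
At the end, for the whole second after the job is handed in: Pointer within 5 mm of the red mark along the rail, fingers pressing on the handle with over 3 N; bracket untouched in the nest: centre within 4 mm of the nest centre sideways and 19.5 to 25.5 mm above its floor, channel within 0.1 rad of the pull direction, upright within 0.08 rad (all of step 1 and all of step 2); the arm keeps its last pose, push and grip.
It fails at once if the bin is moved by more than 20 mm (distance of bin from where it was at the start of the episode above 0.02 m).
It fails at once if the carton is moved by more than 20 mm (distance of carton from where it was at the start of the episode above 0.02 m).
It fails at once if the caliper is moved by more than 20 mm (distance of caliper from where it was at the start of the episode above 0.02 m).
It also fails if it takes over 43 s, if anything falls off the work surface, if the arm or the gripper's body presses on something with over 40 N, if the wrist force passes 120 N, or if a joint passes its speed limit or range.

## Working session

There is one attempt and no reset: what is moved stays moved. The work goes in short steps, Python scripts to look and compute and a tool call to move; the robot and the scene stay as the last step left them, time stands still between calls to the robot, and variables do not carry over. Pictures are saved under pics/ and viewed, at most 10 in all, crops included, and the job is handed in when it is done.

Besides the shell and the picture viewer there is one more tool, called after "Request:" by a JSON object that holds its "op" and its "data". drive_tool: Moves the arm, as the interface text tells. Its arguments: {"type":"object","properties":{"moves":{"type":"array","items":{"type":"object","properties":{"tx":{"type":"number"},"ty":{"type":"number"},"tz":{"type":"number"},"ax":{"type":"number"},"ay":{"type":"number"},"az":{"type":"number"}}}},"grip":{"type":"number"},"grip_force":{"type":"number"}},"required":["moves"]}

```bash
ls; mkdir -p pics; cat > h.py <<'E'
import numpy as np, cv2
from scipy.spatial.transform import Rotation as R
from plant import sensors, optics, job, finder
def ray(cam,px):
    c=optics.get_calibration(cam);K=np.array(c["intrinsics"]);E=np.array(c["extrinsics"])
    u=cv2.undistortPoints(np.array(px,float).reshape(-1,1,2),K,np.array(c["distortion"])).reshape(-1,2)
    d=np.c_[u,np.ones(len(u))]@E[:3,:3]
    return -E[:3,:3].T@E[:3,3],d
def at_z(cam,px,z):
    o,d=ray(cam,px);return o+d*((z-o[2])/d[:,2:3])
def at_depth(cam,px,dep):
    o,d=ray(cam,px);return o+d*np.array(dep).reshape(-1,1)
def cloud(cam,depth,mask):
    v,u=np.nonzero(mask&(depth>0));return at_depth(cam,np.c_[u,v],depth[v,u])
def proj(cam,P):
    c=optics.get_calibration(cam);E=np.array(c["extrinsics"])
    return cv2.projectPoints(np.array(P,float).reshape(-1,1,3),cv2.Rodrigues(E[:3,:3])[0],E[:3,3],np.array(c["intrinsics"]),np.array(c["distortion"]))[0].reshape(-1,2)
def delta(p):
    "shift in tool axes (mm) to world point p"
    s=sensors.read_state();return R.from_rotvec(s["tool_rot"]).inv().apply(np.array(p)-s["position"])*1000
E
python3 - <<'E'
from h import *
np.set_printoptions(precision=4,suppress=True)
s=sensors.read_state();print(s)
zs={"nest":.045,"bracket_center":.0675,"slide":.092,"tongue_tip":.066,"pointer":.045,"red_mark":.042,"fixture":0,"bin":0,"carton":0,"caliper":0}
for c in("top","scene"):
    im,d=optics.snapshot(c);cv2.imwrite(f"pics/{c}0.png",im[:,:,::-1]);np.save(f"{c}0.npy",d)
    for n,z in zs.items():
        for r in finder.landmark_of(c,n)[:4]:
            print(c,n,round(r["p"],2),np.round(r["xy"],1),at_z(c,r["xy"],z)[0])
E
```

```text
pics
{'time': 0.0, 'joints': array([ 1.5106,  0.2557,  0.107 , -0.0005, -1.4239, -0.2846]), 'joint_velocities': array([ 0.0009, -0.0006,  0.001 , -0.0006, -0.0011,  0.0011]), 'joint_torque': array([ -0.0007, -38.6627,  23.7935,   5.365 ,  -0.006 ,  -0.    ]), 'position': array([0.1857, 0.5172, 0.2414]), 'tool_rot': array([ 3.0932, -0.5387, -0.0004]), 'contact_force': array([-0.2916,  0.2861,  0.5236]), 'moment': array([ 0.0746,  0.0005, -0.032 ]), 'grip_force': 0.0, 'gripper_width': 0.9986765572734198}
top nest 0.67 [349.5 233.8] [ 0.6187 -0.0258  0.045 ]
top bracket_center 0.85 [343.8 356.6] [ 0.38   -0.0047  0.0675]
top bracket_center 0.66 [354.8 231.9] [ 0.6177 -0.0344  0.0675]
top bracket_center 0.61 [255.6 148.8] [0.7952 0.1605 0.0675]
top bracket_center 0.53 [243.2 197.8] [0.6922 0.185  0.0675]
top slide 0.71 [369.6 273.5] [ 0.5325 -0.0567  0.092 ]
top slide 0.57 [295.7 176.7] [0.7254 0.0789 0.092 ]
top slide 0.51 [354.2 230.5] [ 0.6155 -0.031   0.092 ]
top tongue_tip 0.58 [343.4 203.8] [ 0.6755 -0.0142  0.066 ]
top pointer 0.97 [295.8 177.1] [0.7402 0.0801 0.045 ]
top pointer 
[... 506 characters left out ...]
cket_center 0.88 [405.3 402.4] [0.8494 0.1646 0.0675]
scene bracket_center 0.69 [422.6 338.1] [0.7427 0.1882 0.0675]
scene bracket_center 0.54 [318.3 197.4] [ 0.4346 -0.0084  0.0675]
scene slide 0.56 [286.1 217.4] [ 0.5296 -0.0527  0.092 ]
scene tongue_tip 0.91 [293.2 291.2] [ 0.6769 -0.0151  0.066 ]
scene pointer 0.92 [348.3 332. ] [0.7292 0.0788 0.045 ]
scene pointer 0.29 [161.2 321.6] [ 0.7476 -0.2121  0.045 ]
scene red_mark 0.49 [345.5 300. ] [0.6637 0.0681 0.042 ]
scene fixture 0.88 [295.6 292.5] [ 0.6224 -0.023   0.    ]
scene bin 0.95 [160.6 319.8] [ 0.7115 -0.2367  0.    ]
scene carton 0.7 [438.2 293.7] [0.5921 0.2257 0.    ]
scene caliper 0.55 [151.3 248. ] [ 0.5471 -0.3171  0.    ]
```

View pics/top0.png

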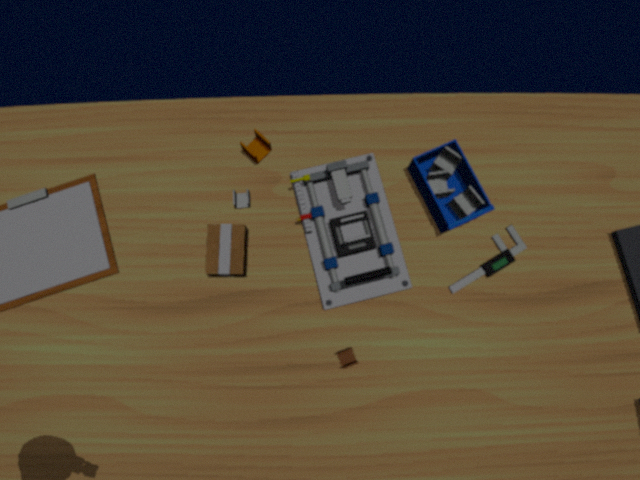

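View pics/scene0.png

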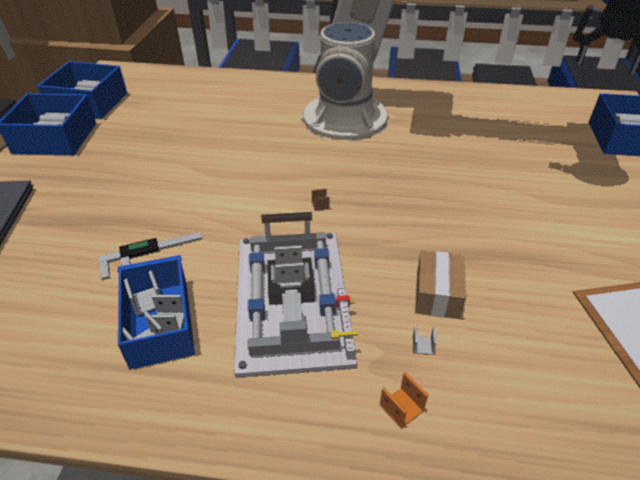

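In the top picture these could pass for the bracket:
- steel U in the nest at (353,232)
- small steel U at (242,199)
- orange U at (256,148)
- brown U at (346,357)
- steel brackets in the blue bin at about (450,180)

I choose the one in the nest: it is bare steel and the larger of its colour. Next I'll check it in a close crop and measure it.

```bash
python3 - <<'E'
from h import *
np.set_printoptions(precision=4,suppress=True)
ims=[]
for c,(x,y) in (("top",(350,232)),("scene",(290,285))):
    im=cv2.imread(f"pics/{c}0.png");ims.append(cv2.resize(im[y-60:y+60,x-55:x+55],None,fx=3.6,fy=3.6,interpolation=cv2.INTER_CUBIC))
    d=np.load(f"{c}0.npy");m=np.zeros(d.shape,bool);m[y-90:y+90,x-80:x+80]=1
    P=cloud(c,d,m)
    P=P[(abs(P[:,0]-.62)<.2)&(abs(P[:,1]+.03)<.13)]
    b=P[(P[:,2]>.008)&(P[:,2]<.02)]
    r=cv2.minAreaRect((b[:,:2]*1000).astype(np.float32));print(c,"base",r,len(b))
    near=np.hypot(P[:,0]-.620,P[:,1]+.032)
    t=P[(P[:,2]>.08)&(P[:,2]<.1)&(near<.04)];print("bracket top",t.mean(0),len(t),cv2.minAreaRect((t[:,:2]*1000).astype(np.float32)))
    for lo,hi in((.045,.08),(.084,.1)):
        q=P[(P[:,2]>lo)&(P[:,2]<hi)&(near<.036)];print(lo,len(q),q.mean(0))
    h=P[(P[:,2]>.085)&(P[:,2]<.11)&(np.hypot(P[:,0]-.53,P[:,1]+.055)<.055)&(P[:,0]<.565)];print("handle",len(h),h.mean(0),cv2.minAreaRect((h[:,:2]*1000).astype(np.float32)))
ims=np.hstack(ims);cv2.imwrite("pics/crop.png",np.clip(ims*1.8,0,255).astype(np.uint8));print(ims.shape)
E
```

```text
top base ((643.7945556640625, -59.631591796875), (300.9051818847656, 249.47164916992188), 12.718382835388184) 6698
bracket top [ 0.6215 -0.0325  0.0887] 166 ((621.3417358398438, -33.0365104675293), (47.42039489746094, 45.531402587890625), 12.861995697021484)
0.045 768 [ 0.6182 -0.0316  0.0528]
0.084 146 [ 0.6215 -0.0325  0.0896]
handle 409 [ 0.5277 -0.053   0.0983] ((528.200439453125, -53.636993408203125), (15.65617561340332, 90.1717529296875), 12.744112968444824)
scene base ((637.731201171875, -28.62810516357422), (302.3318176269531, 186.24716186523438), 12.755749702453613) 6365
bracket top [ 0.6243 -0.0327  0.0865] 344 ((623.0119018554688, -32.883121490478516), (51.1148567199707, 45.54192352294922), 11.965298652648926)
0.045 975 [ 0.6282 -0.0308  0.0607]
0.084 246 [ 0.6243 -0.0325  0.0883]
handle 450 [ 0.5333 -0.0521  0.0957] ((530.9716796875, -52.39654541015625), (15.21568489074707, 88.93444061279297), 12.192398071289062)
(432, 792, 3)
```

View pics/crop.png

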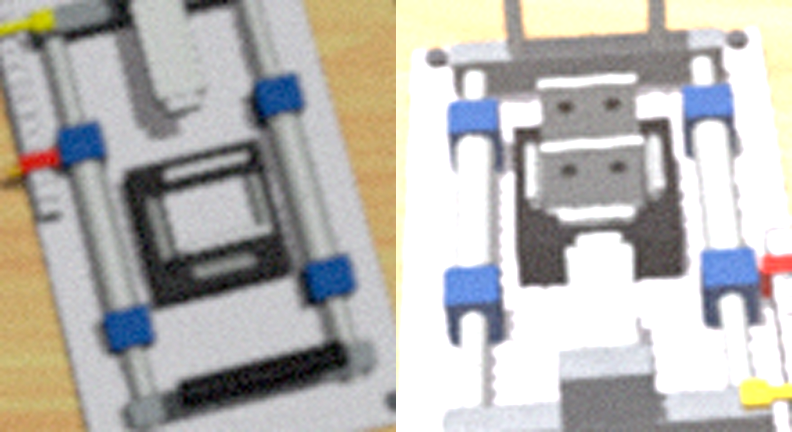

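The crop shows the steel U in the nest with its two flange tops crosswise to the rods. The tongue nose lies behind it and the red mark is on the rail at the left. The base rectangle, handle and bracket all give a yaw of 12.75°, with the nest at (0.6213, -0.0328).

```bash
python3 - <<'E'
from h import *
s=sensors.read_state();Rt=R.from_rotvec(s["tool_rot"])
T=R.from_rotvec(np.deg2rad(-77.26)*np.array([0,0,1]))*R.from_rotvec([np.pi,0,0])
print(s["time"],delta([.6213,-.0328,.15]),np.rad2deg((Rt.inv()*T).as_rotvec()))
E
```

```text
1.1 [595.83717966 370.85516653  92.27593755] [4.26638103e-04 1.19942808e-03 5.75045823e+01]
```

Request:
{"op": "drive_tool", "data": {"grip": 64, "grip_force": 40, "moves": [{"tx": 596,"ty": 371,"tz": 92,"az": 57.5},{"tx": 596,"ty": 371,"tz": 92,"az": 57.5},{"tx": 596,"ty": 371,"tz": 92,"az": 57.5},{"tx": 596,"ty": 371,"tz": 92,"az": 57.5},{"tx": 596,"ty": 371,"tz": 92,"az": 57.5},{"tx": 596,"ty": 371,"tz": 92,"az": 57.5},{"tx": 596,"ty": 371,"tz": 92,"az": 57.5},{"tx": 596,"ty": 371,"tz": 92,"az": 57.5}]}}

```text
validation failed for argument at $.mo...
```

```bash
cat > go.py <<'E'
import sys
from h import *
# target x y z a(deg): print the shift/turn
x,y,z,a=map(float,sys.argv[1:5])
s=sensors.read_state();Rt=R.from_rotvec(s["tool_rot"])
T=R.from_rotvec(np.deg2rad(a)*np.array([0,0,1]))*R.from_rotvec([np.pi,0,0])
print(round(s["time"],2),s["position"].round(4),delta([x,y,z]).round(1),np.rad2deg((Rt.inv()*T).as_rotvec()).round(1),s["contact_force"].round(1),s["grip_force"],round(s["gripper_width"]*85.4,1),s["joints"].round(2))
E
python3 go.py .6213 -.0328 .15 -77.26
```

```text
1.1 [0.1859 0.5176 0.2423] [595.8 370.9  92.3] [ 0.   0.  57.5] [ 0.3  0.2 -0.4] 0.0 85.6 [ 1.51  0.26  0.11 -0.   -1.42 -0.28]
```

Request:
{"op": "drive_tool", "data": {"grip": 64, "grip_force": 40, "moves": [{"tx": 596,"ty": 371,"tz": 92,"ax": 0,"ay": 0,"az": 57.5},{"tx": 596,"ty": 371,"tz": 92,"ax": 0,"ay": 0,"az": 57.5},{"tx": 596,"ty": 371,"tz": 92,"ax": 0,"ay": 0,"az": 57.5},{"tx": 596,"ty": 371,"tz": 92,"ax": 0,"ay": 0,"az": 57.5},{"tx": 596,"ty": 371,"tz": 92,"ax": 0,"ay": 0,"az": 57.5},{"tx": 596,"ty": 371,"tz": 92,"ax": 0,"ay": 0,"az": 57.5},{"tx": 596,"ty": 371,"tz": 92,"ax": 0,"ay": 0,"az": 57.5},{"tx": 596,"ty": 371,"tz": 92,"ax": 0,"ay": 0,"az": 57.5}]}}

```text
time: 2.1
position: [0.4946, 0.1271, 0.1774]
tool_rot: [-2.454, 1.96, -0.001]
contact_force: [1.2, 2.1, -0.3]
gripper_width: 0.749
grip_force: 0.0
```

```bash
python3 go.py .6213 -.0328 .15 -77.26
```

```text
2.1 [0.4946 0.1271 0.1774] [183.9 -88.2  27.4] [-0.1  0.   0. ] [ 1.2  2.1 -0.3] 0.0 64.0 [ 0.56  0.21 -0.12  0.   -1.24 -0.34]
```

Request:
{"op": "drive_tool", "data": {"moves": [{"tx": 60,"ty": -29,"tz": 9,"ax": 0,"ay": 0,"az": 0},{"tx": 110,"ty": -53,"tz": 18,"ax": 0,"ay": 0,"az": 0},{"tx": 155,"ty": -75,"tz": 25,"ax": 0,"ay": 0,"az": 0},{"tx": 182,"ty": -87,"tz": 27,"ax": 0,"ay": 0,"az": 0},{"tx": 182,"ty": -87,"tz": 27,"ax": 0,"ay": 0,"az": 0},{"tx": 182,"ty": -87,"tz": 27,"ax": 0,"ay": 0,"az": 0}]}}

```text
time: 2.85
position: [0.6182, -0.0292, 0.1503]
tool_rot: [-2.454, 1.961, 0.0]
contact_force: [-0.1, 0.8, 0.3]
gripper_width: 0.749
grip_force: 0.0
```

```bash
python3 go.py .6213 -.0328 .074 -77.26; python3 - <<'E'
from h import *
im,d=optics.snapshot("scene");im=im[:,:,::-1]
cv2.imwrite("pics/s1.png",np.clip(cv2.resize(im[180:360,200:400],None,fx=3,fy=3,interpolation=2)*1.6,0,255))
E
```

```text
2.85 [ 0.6182 -0.0292  0.1503] [ 4.2 -2.2 76.3] [0. 0. 0.] [-0.1  0.8  0.3] 0.0 63.9 [ 0.2   0.43  0.13 -0.   -1.27  0.02][ WARN:0@0.443] global loadsave.cpp:1063 imwrite_ Unsupported depth image for selected encoder is fallbacked to CV_8U.
```

View pics/s1.png

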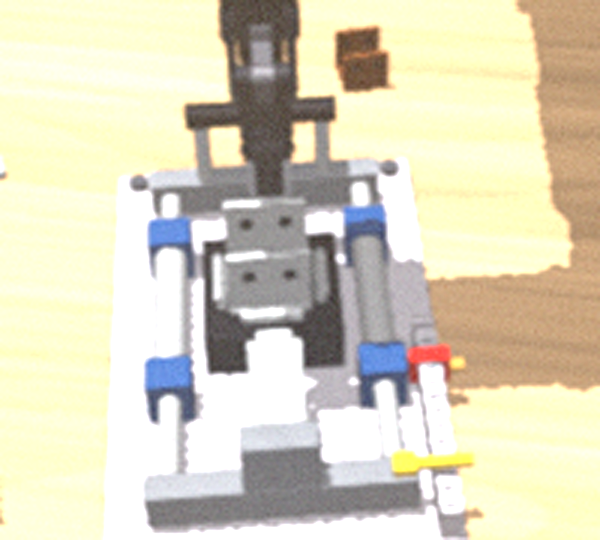

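```bash
python3 -c "
from h import *
print(proj('scene',[[.6182,-.0292,.139],[.6182,-.0292,.15],[.5285,-.0535,.139]]))"
```

```text
[[289.01168791 231.99276811]
 [288.6937191  226.77934312]
 [284.42499805 196.01540422]]
```

Request:
{"op": "drive_tool", "data": {"moves": [{"tx": 4,"ty": -2,"tz": 30,"ax": 0,"ay": 0,"az": 0},{"tx": 4,"ty": -2,"tz": 30,"ax": 0,"ay": 0,"az": 0}]}}

```text
time: 3.15
position: [0.6194, -0.0321, 0.1185]
tool_rot: [2.453, -1.958, -0.006]
contact_force: [-0.5, 0.2, -0.4]
gripper_width: 0.749
grip_force: 0.0
```

```bash
python3 go.py .6213 -.0328 .074 -77.26
```

```text
3.15 [ 0.6194 -0.0321  0.1185] [ 1.1 -1.9 44.5] [0.3 0.1 0.1] [-0.5  0.2 -0.4] 0.0 63.9 [ 0.2   0.46  0.08 -0.   -1.2   0.02]
```

Request:
{"op": "drive_tool", "data": {"moves": [{"tx": 1,"ty": -1.8,"tz": 25,"ax": 0,"ay": 0,"az": 0},{"tx": 1,"ty": -1.8,"tz": 44,"ax": 0,"ay": 0,"az": 0},{"tx": 1,"ty": -1.8,"tz": 44,"ax": 0,"ay": 0,"az": 0},{"tx": 1,"ty": -1.8,"tz": 44,"ax": 0,"ay": 0,"az": 0}]}}

```text
time: 3.65
position: [0.6241, -0.0332, 0.0781]
tool_rot: [-2.454, 1.959, -0.003]
contact_force: [-0.2, -0.3, -0.5]
gripper_width: 0.75
grip_force: 0.0
```

```bash
python3 go.py .6213 -.0328 .074 -77.26;python3 - <<'E'
from h import *
im,d=optics.snapshot("scene");im=im[:,:,::-1]
t,_=optics.snapshot("top");t=t[:,:,::-1]
f=lambda a:np.clip(cv2.resize(a,(400,360),interpolation=2)*1.6,0,255).astype(np.uint8)
cv2.imwrite("pics/s2.png",np.hstack([f(im[215:305,240:340]),f(t[190:280,300:400])]))
E
```

```text
3.65 [ 0.6241 -0.0332  0.0781] [-1.   2.6  4.1] [-0.1 -0.   0.1] [-0.2 -0.3 -0.5] 0.0 64.1 [ 0.2   0.49  0.03  0.   -1.11  0.03]
```

View pics/s2.png

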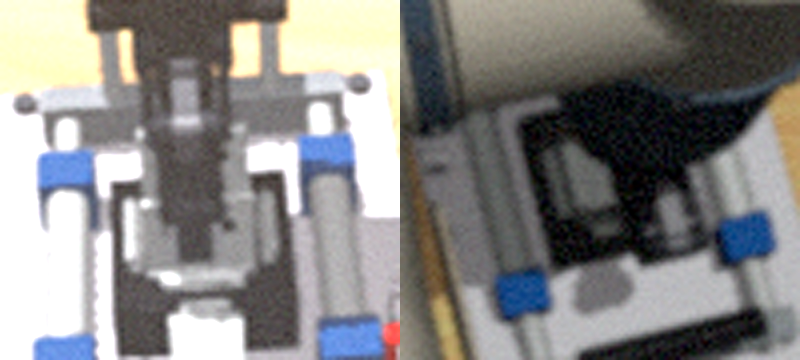

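The front finger stands outside the front flange at left-crop (195,200), laterally centred on it. I'll correct the small offset.

Request:
{"op": "drive_tool", "data": {"moves": [{"tx": -0.5,"ty": 2.0,"tz": 3,"ax": 0,"ay": 0,"az": 0},{"tx": -0.5,"ty": 2.0,"tz": 3,"ax": 0,"ay": 0,"az": 0},{"tx": -0.5,"ty": 2.0,"tz": 3,"ax": 0,"ay": 0,"az": 0}]}}

```text
time: 4.12
position: [0.6212, -0.0336, 0.0734]
tool_rot: [2.454, -1.961, 0.0]
contact_force: [-0.1, 0.1, 0.3]
gripper_width: 0.746
grip_force: 0.0
```

```bash
python3 go.py .6213 -.0328 .074 -77.26;
```

```text
4.12 [ 0.6212 -0.0336  0.0734] [-0.7 -0.3 -0.6] [ 0. -0.  0.] [-0.1  0.1  0.3] 0.0 63.7 [ 0.2   0.49  0.02  0.   -1.1   0.03]
```

Request:
{"op": "drive_tool", "data": {"grip": 38, "grip_force": 50, "moves": [{"tx": 0,"ty": 0,"tz": 0,"ax": 0,"ay": 0,"az": 0},{"tx": 0,"ty": 0,"tz": 0,"ax": 0,"ay": 0,"az": 0},{"tx": 0,"ty": 0,"tz": 0,"ax": 0,"ay": 0,"az": 0},{"tx": 0,"ty": 0,"tz": 0,"ax": 0,"ay": 0,"az": 0}]}}

```text
time: 4.62
position: [0.6215, -0.0335, 0.0737]
tool_rot: [-2.454, 1.961, -0.001]
contact_force: [1.3, -0.1, 2.1]
gripper_width: 0.523
grip_force: 53.4
```

```bash
python3 go.py .6213 -.0328 .074 -77.26;
```

```text
4.62 [ 0.6215 -0.0335  0.0737] [-0.7  0.1 -0.3] [-0. -0.  0.] [ 1.3 -0.1  2.1] 53.40179979801178 44.7 [ 0.2   0.49  0.02  0.   -1.1   0.03]
```

Request:
{"op": "drive_tool", "data": {"moves": [{"tx": 0,"ty": 0,"tz": -15,"ax": 0,"ay": 0,"az": 0},{"tx": 0,"ty": 0,"tz": -28,"ax": 0,"ay": 0,"az": 0},{"tx": 0,"ty": 0,"tz": -28,"ax": 0,"ay": 0,"az": 0},{"tx": 0,"ty": 0,"tz": -28,"ax": 0,"ay": 0,"az": -9},{"tx": 0,"ty": 0,"tz": -28,"ax": 0,"ay": 0,"az": -18},{"tx": 0,"ty": 0,"tz": -28,"ax": 0,"ay": 0,"az": -28},{"tx": 0,"ty": 0,"tz": -28,"ax": 0,"ay": 0,"az": -38},{"tx": 0,"ty": 0,"tz": -28,"ax": 0,"ay": 0,"az": -48}]}}

```text
time: 5.62
position: [0.6207, -0.0335, 0.1007]
tool_rot: [3.042, -0.785, -0.002]
contact_force: [0.0, 0.4, -3.3]
gripper_width: 0.529
grip_force: 52.9
```

```bash
python3 go.py .6213 -.0328 .102 12.74;
```

```text
5.62 [ 0.6207 -0.0335  0.1007] [ 0.2 -0.9 -1.3] [  0.    0.1 -41.7] [ 0.   0.4 -3.3] 52.94292747974396 45.2 [ 0.2   0.47  0.06 -0.   -1.16  0.87]
```

Request:
{"op": "drive_tool", "data": {"moves": [{"tx": 0,"ty": 0,"tz": 0,"ax": 0,"ay": 0,"az": -10},{"tx": 0,"ty": 0,"tz": 0,"ax": 0,"ay": 0,"az": -20},{"tx": 0,"ty": 0,"tz": 0,"ax": 0,"ay": 0,"az": -30},{"tx": 0,"ty": 0,"tz": 0,"ax": 0,"ay": 0,"az": -39},{"tx": 0,"ty": 0,"tz": 0,"ax": 0,"ay": 0,"az": -42},{"tx": 0,"ty": 0,"tz": 0,"ax": 0,"ay": 0,"az": -42},{"tx": 0,"ty": 0,"tz": 0,"ax": 0,"ay": 0,"az": -42}]}}

```text
time: 6.5
position: [0.621, -0.0335, 0.1011]
tool_rot: [-3.122, -0.347, 0.001]
contact_force: [0.0, 1.2, -2.8]
gripper_width: 0.529
grip_force: 52.9
```

```bash
python3 go.py .6213 -.0328 .074 12.74;python3 - <<'E'
from h import *
im,d=optics.snapshot("scene");im=im[:,:,::-1]
f=lambda a:np.clip(cv2.resize(a,(480,480),interpolation=2)*1.6,0,255).astype(np.uint8)
cv2.imwrite("pics/s3.png",f(im[210:310,240:340]))
m=np.zeros(d.shape,bool);m[200:310,230:350]=1
P=cloud("scene",d,m);ux=np.array([.9754,.2205]);uy=np.array([-.2205,.9754])
q=P[:,:2]-[.6213,-.0328];X,Y=q@ux*1000,q@uy*1000
print(sensors.read_state()["position"])
s=(abs(Y)<29)&(X>16)&(X<30)&(P[:,2]>.062)
z=P[s,2]*1000;print(s.sum(),[(round(a),round(float(np.percentile(Y[s],a)),1),round(float(np.percentile(z,a)),1)) for a in(2,25,50,75,98)])
E
```

```text
6.5 [ 0.621  -0.0335  0.1011] [ 0.5 -0.6 27.1] [-0.   0.  -0.1] [ 0.   1.2 -2.8] 52.90804088115692 45.2 [ 0.2   0.47  0.06 -0.   -1.16  1.6 ]
[ 0.62104031 -0.03349665  0.10111862]
561 [(2, -27.3, 73.4), (25, -19.8, 92.3), (50, -1.1, 167.5), (75, 16.9, 188.1), (98, 24.3, 225.1)]
```

View pics/s3.png

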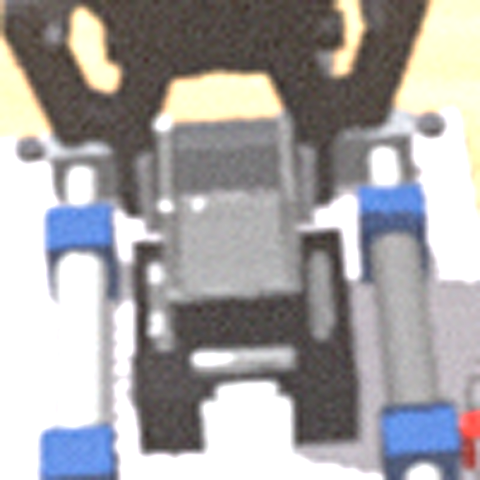

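The bracket hangs level over the nest, turned, with its channel end facing the tongue at crop (230,240). I'll lower it now.

Request:
{"op": "drive_tool", "data": {"moves": [{"tx": 0.3,"ty": -0.3,"tz": 10,"ax": 0,"ay": 0,"az": 0},{"tx": 0.3,"ty": -0.3,"tz": 16,"ax": 0,"ay": 0,"az": 0},{"tx": 0.3,"ty": -0.3,"tz": 20,"ax": 0,"ay": 0,"az": 0},{"tx": 0.3,"ty": -0.3,"tz": 23,"ax": 0,"ay": 0,"az": 0},{"tx": 0.3,"ty": -0.3,"tz": 26,"ax": 0,"ay": 0,"az": 0},{"tx": 0.3,"ty": -0.3,"tz": 28,"ax": 0,"ay": 0,"az": 0},{"tx": 0.3,"ty": -0.3,"tz": 28,"ax": 0,"ay": 0,"az": 0},{"tx": 0.3,"ty": -0.3,"tz": 28,"ax": 0,"ay": 0,"az": 0}]}}

```text
time: 7.55
position: [0.6215, -0.0329, 0.0737]
tool_rot: [-3.122, -0.349, -0.001]
contact_force: [-1.9, 3.3, 1.2]
gripper_width: 0.531
grip_force: 53.5
```

```bash
python3 go.py .6213 -.0328 .074 12.74
```

```text
7.55 [ 0.6215 -0.0329  0.0737] [-0.2 -0.1 -0.3] [-0. -0.  0.] [-1.9  3.3  1.2] 53.49664807319641 45.3 [ 0.2   0.49  0.02 -0.   -1.1   1.6 ]
```

Seated at the same height as before, with low forces. I'll release it and rise.

Request:
{"op": "drive_tool", "data": {"grip": 62, "moves": [{"tx": 0,"ty": 0,"tz": 0,"ax": 0,"ay": 0,"az": 0},{"tx": 0,"ty": 0,"tz": 0,"ax": 0,"ay": 0,"az": 0},{"tx": 0,"ty": 0,"tz": 0,"ax": 0,"ay": 0,"az": 0},{"tx": 0,"ty": 0,"tz": -10,"ax": 0,"ay": 0,"az": 0},{"tx": 0,"ty": 0,"tz": -35,"ax": 0,"ay": 0,"az": 0},{"tx": 0,"ty": 0,"tz": -70,"ax": 0,"ay": 0,"az": 0},{"tx": 0,"ty": 0,"tz": -100,"ax": 0,"ay": 0,"az": 0},{"tx": 0,"ty": 0,"tz": -100,"ax": 0,"ay": 0,"az": 0}]}}

```text
time: 8.55
position: [0.6232, -0.0333, 0.1774]
tool_rot: [3.122, 0.349, 0.011]
contact_force: [0.1, 0.3, -1.5]
gripper_width: 0.724
grip_force: 0.0
```

```bash
python3 go.py .5285 -.0535 .160 -77.26;python3 - <<'E'
from h import *
im,d=optics.snapshot("scene");im=im[:,:,::-1]
f=lambda a:np.clip(cv2.resize(a,(480,480),interpolation=2)*1.6,0,255).astype(np.uint8)
cv2.imwrite("pics/s4.png",f(im[220:320,240:340]))
m=np.zeros(d.shape,bool);m[200:310,230:350]=1
P=cloud("scene",d,m);ux=np.array([.9754,.2205]);uy=np.array([-.2205,.9754])
q=P[:,:2]-[.6213,-.0328];X,Y=q@ux*1000,q@uy*1000
s=(abs(Y)<30)&(abs(X)<30)&(P[:,2]>.084)&(P[:,2]<.096)
print(s.sum(),P[s,2].mean(),P[s,2].max(),cv2.minAreaRect(np.c_[X,Y][s].astype(np.float32)))
for n,z in(("pointer",.045),("red_mark",.042)):
    for r in finder.landmark_of("scene",n)[:2]:
        p=at_z("scene",r["xy"],z)[0];print(n,r["p"],r["xy"],(p[:2]-[.6213,-.0328])@ux,(p[:2]-[.6213,-.0328])@uy)
E
```

```text
8.55 [ 0.6232 -0.0333  0.1774] [-96.9  -1.2  16.7] [-0.2 -0.4 90. ] [ 0.1  0.3 -1.5] 0.0 61.8 [ 0.2   0.42  0.18  0.   -1.32  1.6 ]
134 0.08935653838440899 0.09262200641247775 ((-0.4078941345214844, -0.9952392578125), (47.588863372802734, 45.99443435668945), 0.19149725139141083)
pointer 0.93 [350.3, 331.5] 0.12924582463006057 0.08825581645500179
red_mark 0.64 [341.9, 299.3] 0.061574336006896456 0.0833952720451901
```

View pics/s4.png

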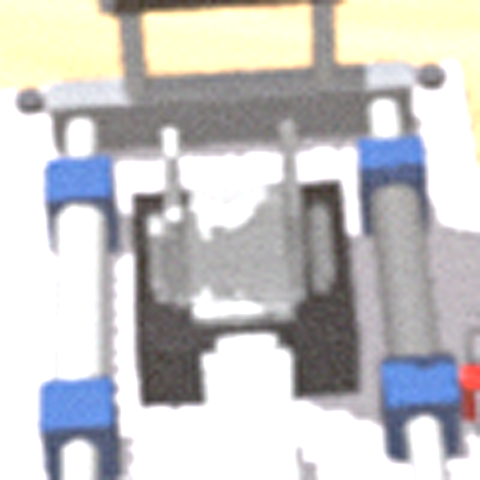

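The bracket sits square in the nest: flange tops at z 0.0894, yaw error 0.2°, centre off by about 1 mm, channel facing the tongue at crop (240,340). Next is the handle.

Request:
{"op": "drive_tool", "data": {"moves": [{"tx": -15,"ty": 0,"tz": 0,"ax": 0,"ay": 0,"az": 10},{"tx": -35,"ty": 0,"tz": 0,"ax": 0,"ay": 0,"az": 20},{"tx": -55,"ty": -1,"tz": 5,"ax": 0,"ay": 0,"az": 30},{"tx": -75,"ty": -1,"tz": 10,"ax": 0,"ay": 0,"az": 40},{"tx": -90,"ty": -1,"tz": 17,"ax": 0,"ay": 0,"az": 50},{"tx": -96,"ty": -1,"tz": 17,"ax": 0,"ay": 0,"az": 60},{"tx": -96,"ty": -1,"tz": 17,"ax": 0,"ay": 0,"az": 70},{"tx": -96,"ty": -1,"tz": 17,"ax": 0,"ay": 0,"az": 80}]}}

```text
time: 9.7
position: [0.5268, -0.0534, 0.1554]
tool_rot: [2.61, -1.747, -0.002]
contact_force: [-0.0, 0.6, -0.5]
gripper_width: 0.723
grip_force: 0.0
```

Request:
{"op": "drive_tool", "data": {"moves": [{"tx": 0,"ty": 0,"tz": 0,"ax": 0,"ay": 0,"az": 9},{"tx": 0,"ty": 0,"tz": 0,"ax": 0,"ay": 0,"az": 10},{"tx": 0,"ty": 0,"tz": 0,"ax": 0,"ay": 0,"az": 10},{"tx": 0,"ty": 0,"tz": 0,"ax": 0,"ay": 0,"az": 10}]}}

```text
time: 10.2
position: [0.5274, -0.0534, 0.1561]
tool_rot: [2.456, -1.959, -0.0]
contact_force: [-0.2, 0.0, -0.7]
gripper_width: 0.726
grip_force: 0.0
```

```bash
python3 go.py .5286 -.0537 .084 -77.26
```

```text
10.2 [ 0.5274 -0.0534  0.1561] [ 0.6 -1.1 72.1] [0.  0.  0.1] [-0.2  0.  -0.7] 0.0 62.0 [ 0.19  0.26 -0.11 -0.   -1.2   0.03]
```

Request:
{"op": "drive_tool", "data": {"moves": [{"tx": 0.5,"ty": -1,"tz": 35,"ax": 0,"ay": 0,"az": 0},{"tx": 0.5,"ty": -1,"tz": 60,"ax": 0,"ay": 0,"az": 0},{"tx": 0.5,"ty": -1,"tz": 72,"ax": 0,"ay": 0,"az": 0},{"tx": 0.5,"ty": -1,"tz": 72,"ax": 0,"ay": 0,"az": 0},{"tx": 0.5,"ty": -1,"tz": 72,"ax": 0,"ay": 0,"az": 0}]}}

```text
time: 10.82
position: [0.5295, -0.0536, 0.0854]
tool_rot: [-2.454, 1.96, -0.003]
contact_force: [0.3, 0.6, 0.3]
gripper_width: 0.724
grip_force: 0.0
```

Request:
{"op": "drive_tool", "data": {"grip": 8, "grip_force": 60, "moves": [{"tx": 0,"ty": 0,"tz": 0,"ax": 0,"ay": 0,"az": 0},{"tx": 0,"ty": 0,"tz": 0,"ax": 0,"ay": 0,"az": 0},{"tx": 0,"ty": 0,"tz": 0,"ax": 0,"ay": 0,"az": 0},{"tx": 0,"ty": 0,"tz": 0,"ax": 0,"ay": 0,"az": 0},{"tx": 0,"ty": 0,"tz": 0,"ax": 0,"ay": 0,"az": 0},{"tx": 0,"ty": 0,"tz": 0,"ax": 0,"ay": 0,"az": 0}]}}

```text
time: 11.58
position: [0.5287, -0.0536, 0.0849]
tool_rot: [-2.454, 1.961, -0.001]
contact_force: [-2.4, 0.7, 5.8]
gripper_width: 0.169
grip_force: 58.5
```

```bash
python3 go.py .5286 -.0537 .084 -77.26; cat > gap.py <<'E'
from h import *
ux=np.array([.9754,.2205]);uy=np.array([-.2205,.9754])
for c in("scene","top"):
    im,_=optics.snapshot(c);hsv=cv2.cvtColor(im,cv2.COLOR_RGB2HSV).astype(int)
    H,S,V=hsv[...,0],hsv[...,1],hsv[...,2]
    N=proj(c,[[.73,.08,.045]])[0]
    for n,sel,z in(("yellow",(abs(H-28)<5)&(S>190),.047),("red",((H<8)|(H>172))&(S>150),.042)):
        v,u=np.nonzero(sel&(V>60));p=at_z(c,np.c_[u,v],z)[:,:2]-[.6213,-.0328]
        X,Y=p@ux*1000,p@uy*1000;k=(Y>65)&(Y<110)&(X>0)&(X<160)
        print(c,n,k.sum(),*[np.round(np.percentile(a[k],[5,50,95]),1) if k.any() else None for a in(X,Y)])
E
python3 gap.py
```

```text
11.57 [ 0.5287 -0.0536  0.0849] [0.1 0.2 0.9] [-0. -0.  0.] [-2.4  0.7  5.8] 58.5051029920578 14.4 [ 0.19  0.32 -0.22  0.   -1.03  0.03]Traceback (most recent call last):
  File "gap.py", line 8, in <module>
    v,u=np.nonzero(sel&(V>60));p=at_z(c,np.c_[u,v],z)[:,:2]-[.6213,-.0328]
                                 ~~~~^^^^^^^^^^^^^^^^
  File "h.py", line 10, in at_z
    o,d=ray(cam,px);return o+d*((z-o[2])/d[:,2:3])
        ~~~^^^^^^^^
  File "h.py", line 6, in ray
    u=cv2.undistortPoints(np.array(px,float).reshape(-1,1,2),K,np.array(c["distortion"])).reshape(-1,2)
      ~~~~~~~~~~~~~~~~~~~^^^^^^^^^^^^^^^^^^^^^^^^^^^^^^^^^^^^^^^^^^^^^^^^^^^^^^^^^^^^^^^^
cv2.error: OpenCV(4.12.0) /io/opencv/modules/calib3d/src/undistort.dispatch.cpp:347: error: (-215:Assertion failed) CV_IS_MAT(_src) && CV_IS_MAT(_dst) && (_src->rows == 1 || _src->cols == 1) && (_dst->rows == 1 || _dst->cols == 1) && _src->cols + _src->rows - 1 == _dst->rows + _dst->cols - 1 && (CV_MAT_TYPE(_src->type) == CV_32FC2 || CV_MAT_TYPE(_src->type) == CV_64FC2) && (CV_MAT_TYPE(_dst->type) == CV_32FC2 || CV_MAT_TYPE(_dst->type) == CV_64FC2) in function 'cvUndistortPointsInternal'
```

Request:
{"op": "drive_tool", "data": {"moves": [{"tx": 0,"ty": 8,"tz": 0,"ax": 0,"ay": 0,"az": 0},{"tx": 0,"ty": 18,"tz": 0,"ax": 0,"ay": 0,"az": 0},{"tx": 0,"ty": 28,"tz": 0,"ax": 0,"ay": 0,"az": 0},{"tx": 0,"ty": 38,"tz": 0,"ax": 0,"ay": 0,"az": 0},{"tx": 0,"ty": 48,"tz": 0,"ax": 0,"ay": 0,"az": 0},{"tx": 0,"ty": 52,"tz": 0,"ax": 0,"ay": 0,"az": 0},{"tx": 0,"ty": 52,"tz": 0,"ax": 0,"ay": 0,"az": 0}]}}

```text
time: 12.5
position: [0.4815, -0.0644, 0.085]
tool_rot: [-2.45, 1.957, -0.009]
contact_force: [10.4, 1.2, -7.3]
gripper_width: 0.162
grip_force: 58.8
```

```bash
sed -i 's/S>190/S>140/;s/(S>150)/(S>110)/;s/V>60/V>40/' gap.py; python3 go.py .5286 -.0537 .084 -77.26; python3 gap.py; python3 - <<'E'
from h import *
a,_=optics.snapshot("scene");b,_=optics.snapshot("top")
f=lambda a:np.clip(cv2.resize(a[:,:,::-1],(400,480),interpolation=2)*1.6,0,255).astype(np.uint8)
cv2.imwrite("pics/s5.png",np.hstack([f(a[230:350,270:370]),f(b[150:270,270:370])]))
E
```

```text
12.5 [ 0.4815 -0.0644  0.085 ] [  0.  -48.3   1.3] [-0.5 -0.   0. ] [10.4  1.2 -7.3] 58.783788084983826 13.8 [ 0.19  0.24 -0.34  0.   -0.99  0.03]
scene yellow 67 [80.4 84.7 88.3] [66.2 77.4 95.3]
scene red 79 [54.  59.6 70.7] [74.5 84.1 94.5]
top yellow 52 [82.5 86.  89. ] [66.3 79.1 96.8]
top red 54 [51.7 56.5 61.1] [74.1 83.9 93.7]
```

View pics/s5.png

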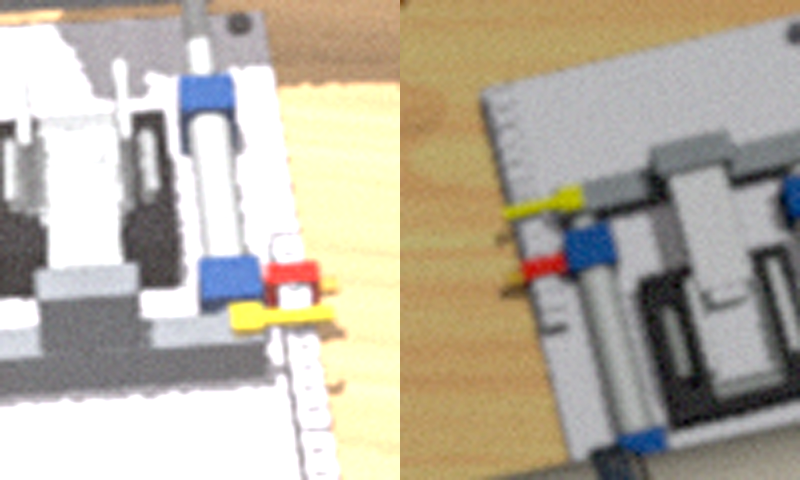

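The tongue is inside the channel. The pointer (left crop 310,315) is still about 28 mm short of the red mark (292,275), so I'll pull further.

Request:
{"op": "drive_tool", "data": {"moves": [{"tx": 0,"ty": 6,"tz": 0,"ax": 0,"ay": 0,"az": 0},{"tx": 0,"ty": 14,"tz": 0,"ax": 0,"ay": 0,"az": 0},{"tx": 0,"ty": 22,"tz": 0,"ax": 0,"ay": 0,"az": 0},{"tx": 0,"ty": 24,"tz": 0,"ax": 0,"ay": 0,"az": 0},{"tx": 0,"ty": 24,"tz": 0,"ax": 0,"ay": 0,"az": 0},{"tx": 0,"ty": 24,"tz": 0,"ax": 0,"ay": 0,"az": 0}]}}

```text
time: 13.45
position: [0.4591, -0.0694, 0.0849]
tool_rot: [-2.449, 1.956, -0.01]
contact_force: [13.3, 1.9, -9.1]
gripper_width: 0.168
grip_force: 58.9
```

```bash
sed -i 's/Y>65/Y>76/' gap.py; python3 go.py .5286 -.0537 .084 -77.26; python3 gap.py; python3 - <<'E'
from h import *
a,_=optics.snapshot("scene");b,_=optics.snapshot("top")
f=lambda a:np.clip(cv2.resize(a[:,:,::-1],(400,480),interpolation=2)*1.6,0,255).astype(np.uint8)
cv2.imwrite("pics/s6.png",np.hstack([f(a[270:330,310:360]),f(b[180:240,280:330])]))
E
```

```text
13.45 [ 0.4591 -0.0694  0.0849] [  0.  -71.2   1.6] [-0.6 -0.   0. ] [13.3  1.9 -9.1] 58.888020515441895 14.4 [ 0.19  0.2  -0.39  0.   -0.97  0.03]
scene yellow 39 [59.1 61.8 64.6] [77.  87.  96.5]
scene red 9 [63.9 66.7 71. ] [76.3 92.6 94. ]
top yellow 29 [60.9 63.4 66.2] [78.1 89.3 97.2]
top red 38 [50.5 55.1 58.7] [77.2 85.9 94.7]
```

View pics/s6.png

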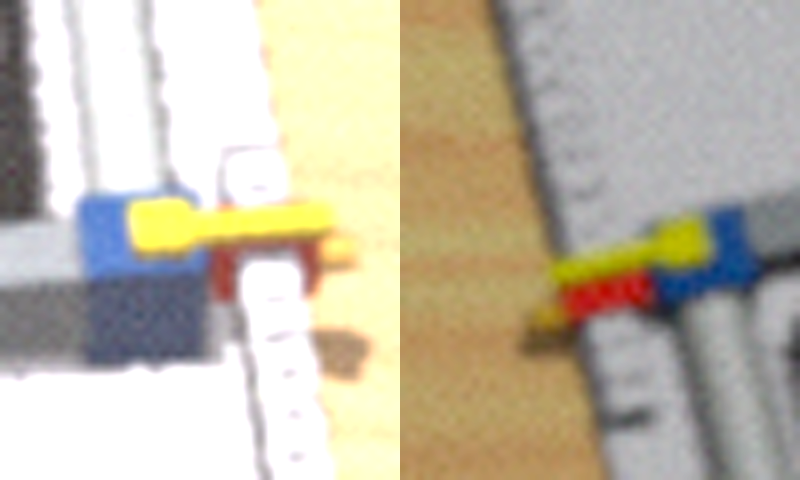

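```bash
python3 - <<'E'
from h import *
ux=np.array([.9754,.2205]);uy=np.array([-.2205,.9754])
for c in("scene","top"):
    im=cv2.imread(f"pics/{c}0.png");hsv=cv2.cvtColor(im,cv2.COLOR_BGR2HSV).astype(int);d=np.load(f"{c}0.npy")
    H,S,V=hsv[...,0],hsv[...,1],hsv[...,2]
    v,u=np.nonzero(((H<8)|(H>172))&(S>110)&(V>40))
    p=at_z(c,np.c_[u,v],.042)[:,:2]-[.6213,-.0328];X,Y=p@ux*1000,p@uy*1000
    k=(Y>70)&(Y<110)&(X>30)&(X<90)
    q=at_depth(c,np.c_[u,v],d[v,u]);Q=(q[:,:2]-[.6213,-.0328])
    for r in np.unique(v[k]):
        i=k&(v==r);print(c,r,i.sum(),"V",V[v[i],u[i]].mean().round(),"X%.1f"%X[i].mean(),"Y%.1f"%Y[i].mean(),"depth X %.1f z %.1f"%(np.median(Q[i]@ux)*1000,np.median(q[i,2])*1000))
    print(proj(c,[np.r_[np.array([.6213,-.0328])+x*ux+.085*uy,.042] for x in(51,56,61,66)]).round(1))
E
```

```text
scene 295 3 V 189.0 X53.2 Y92.8 depth X 50.4 z 38.8
scene 296 12 V 188.0 X54.6 Y85.2 depth X 54.6 z 42.2
scene 297 13 V 191.0 X56.8 Y85.8 depth X 56.3 z 41.5
scene 298 13 V 193.0 X59.0 Y85.5 depth X 58.5 z 41.6
scene 299 14 V 176.0 X61.0 Y84.4 depth X 60.8 z 41.6
scene 300 9 V 132.0 X63.0 Y82.3 depth X 61.5 z 39.5
scene 301 3 V 100.0 X65.0 Y81.5 depth X 61.9 z 38.5
scene 302 2 V 90.0 X66.6 Y75.6 depth X 62.6 z 37.1
scene 303 3 V 96.0 X69.3 Y81.6 depth X 62.0 z 32.6
scene 304 2 V 94.0 X70.8 Y75.1 depth X 61.5 z 30.8
scene 305 2 V 92.0 X72.9 Y74.9 depth X 61.3 z 28.1
scene 306 2 V 92.0 X74.9 Y74.7 depth X 61.3 z 25.4
[[ 256.4 -256.3]
 [ 256.6 -255.1]
 [ 256.7 -254.1]
 [ 256.9 -253.3]]
top 213 2 V 84.0 X60.9 Y74.8 depth X 61.2 z 40.7
top 214 6 V 108.0 X59.9 Y79.2 depth X 60.1 z 41.2
top 215 11 V 108.0 X59.1 Y84.6 depth X 59.2 z 41.5
top 216 12 V 107.0 X56.8 Y84.2 depth X 57.7 z 41.4
top 217 11 V 102.0 X54.6 Y83.7 depth X 54.6 z 41.6
top 218 11 V 91.0 X52.5 Y84.2 depth X 52.3 z 41.1
top 219 2 V 92.0 X52.2 Y91.6 depth X 52.7 z 40.0
top 220 1 V 69.0 X50.5 Y93.0 depth X 52.1 z 35.1
top 221 1 V 45.0 X48.9 Y95.5 depth X 51.8 z 29.6
[[ 766.7 2030.8]
 [ 787.2 2111.2]
 [ 804.9 2180.8]
 [ 820.3 2241.5]]
```

The mark sits at about x = 56.8 mm in the nest frame and the pointer at about 62.5 mm, so about 6 mm remains.

Request:
{"op": "drive_tool", "data": {"moves": [{"tx": 0,"ty": 4,"tz": 0,"ax": 0,"ay": 0,"az": 0},{"tx": 0,"ty": 6,"tz": 0,"ax": 0,"ay": 0,"az": 0},{"tx": 0,"ty": 6,"tz": 0,"ax": 0,"ay": 0,"az": 0},{"tx": 0,"ty": 6,"tz": 0,"ax": 0,"ay": 0,"az": 0},{"tx": 0,"ty": 6,"tz": 0,"ax": 0,"ay": 0,"az": 0}]}}

```text
time: 14.28
position: [0.4535, -0.0707, 0.085]
tool_rot: [-2.449, 1.956, -0.011]
contact_force: [13.5, 0.8, -10.3]
gripper_width: 0.163
grip_force: 59.0
```

```bash
python3 go.py .5286 -.0537 .084 -77.26; python3 gap.py; python3 - <<'E'
from h import *
a,d=optics.snapshot("scene");b,_=optics.snapshot("top")
f=lambda a:np.clip(cv2.resize(a[:,:,::-1],(400,480),interpolation=2)*1.6,0,255).astype(np.uint8)
cv2.imwrite("pics/s7.png",np.hstack([f(a[220:340,260:360]),f(b[180:240,280:330])]))
E
```

```text
14.28 [ 0.4535 -0.0707  0.085 ] [  0.  -77.    1.7] [-0.6 -0.   0. ] [ 13.5   0.8 -10.3] 58.972917795181274 13.9 [ 0.19  0.19 -0.41  0.   -0.97  0.03]
scene yellow 39 [53.3 56.1 58.9] [77.5 87.3 97. ]
scene red 41 [58.5 61.5 68.3] [76.7 86.9 94.7]
top yellow 33 [54.8 57.3 60.1] [76.8 89.3 97.8]
top red 10 [50.5 52.3 53.3] [77.  85.2 92.8]
```

View pics/s7.png

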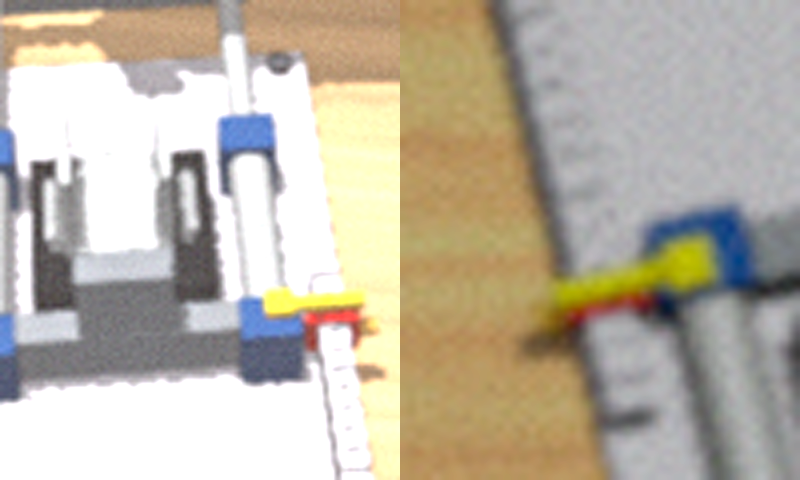

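The yellow pointer lies over the red saddle in both views (left crop 320,300; right crop 610,290). Pointer is at about 57 mm, mark at about 56.7 mm, and the bracket is still seated with the tongue inside it. I'll hand in.

```bash
python3 -c "
from h import *
print(job.sign_off())"
```

```text
the job is handed in; nothing more can be done
None
```

The job is handed in, with no verdict returned: the bracket is turned a quarter turn, seated in the nest and let go. The gripper is holding the handle against its spring with the yellow pointer within about 1 mm of the red mark's centre, by my measurements.

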